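# Clamp the palette in the bench holder with a quarter-turn stop

### The job

The crusted palette must be held fast in the bench holder so that I can scrape it. Drop the loose blue stop onto the free end of the slotted rail, rubber pad towards the palette, and slide it along until it has pushed the palette right home against the far stop and its sprung pad has given about half-way; keep up that pressure while you push the knob down and twist it a quarter turn clockwise to lock, then let go. The palette must stay gripped between the two pads; do not force anything, and leave the other things on the table alone.

Things in the scene. Friction and masses are not known exactly. Their poses are not given: they have to be found in the camera images.
- holder: Bench holder, fixed on the table: plywood base 210 x 450 mm, a slotted aluminium rail 44 mm wide and 420 mm long along its own y axis (middle at x = 0) and two battens at x = +-76 mm, level with the rail. Origin: middle of the base's underside, on the table; z up. Top of rail and battens at z = 35 mm, top of the base at z = 15 mm. The rail is free from y = +110 to +210 mm.
- rail_near_end (a point): Middle of the rail's top at its +y end: (0, 210, 35) mm in the holder's frame, same axes. A slot 11 mm wide runs along the middle of the rail's top, open at both ends; the lips beside it are 5 mm thick, the channel under them is 30 mm wide, its floor 17 mm below the rail's top.
- far_end (a point): Middle of the rail's top at its -y end: (0, -210, 35) mm in the holder's frame, where a far stop, twin of the loose one with its pad facing +y, is locked. Its place was set by hand and is not measured (pad face between y = -135 and -93 mm in the holder's frame, on the rail's top), so the palette has to be felt home against it.
- stop: Loose blue saddle stop, 0.25 kg: foot 58 (x) x 60 (y) x 12 mm with two cheeks 10 mm deep, 47 mm apart, that straddle the rail with 1.5 mm play a side. It starts upright on the table on its cheeks. Origin: middle between the cheeks' undersides; z up. Its rubber pad is on its -y side and must face the palette, so that the stop's axes are then parallel to the holder's.
- stop_seat (a point): Middle of the underside of the foot, z = 10 mm in the stop's frame; it rests on the rail's top when the stop is seated, with the stop's origin 25 mm above the table.
- pad_face (a point): Middle of the face of the stop's rubber pad (40 mm wide, 10 mm high) with the pad out: (0, -44, 16) mm in the stop's frame; the point does not move in with the pad. The pad is sprung: it starts to give at 2 N, is fully in after 4.5 mm at 12 N and hard beyond. The palette lies loose: sliding it along takes 1 to 2 N.
- knob_grip (a point): Point on the knob's axis, z = 58 mm in the stop's frame with the knob up. The knob is a black bar 12 mm thick, 46 mm long, z = 44 to 68 mm; pinch it across its thickness. Foot's top: z = 22 mm, collar 16 mm across to z = 25 mm. It pushes straight down on a spring: 11 N to start, 15 N after 4 mm, 19 N at the end of its 8 mm travel, then solid. The stop can be lifted and slid by it.
- stop_knob (a joint): Turn of knob and T-head (8 x 24 x 5 mm, in line with the bar), rad: 0 along the stop's y axis, head passes the slot; grows clockwise seen from above, ends at 1.57. Knob up: head's top 1 mm below the foot, between the lips, cannot turn. Pushed down 5 to 8 mm (16 to 19 N) it turns easily; let go, it springs up under the lips and clamps with 15 N. Locked from 1.15 on.
- palette: Wooden palette crusted with paint, 0.15 to 0.3 kg, 200 mm (x) x 165 mm (y), board 4 mm thick, crusts of paint to 14 mm. Origin: middle of the underside. It lies loose on the rail and battens, axes roughly parallel to the holder's, short of the far stop.
- ink_green: Green ink bottle with black cap, 45 x 45 x 70 mm, standing. Origin: middle of its underside. Leave it alone.
- tube_red: Carmine paint tube, 28 x 92 x 21 mm, lying. Origin: middle of its underside. Leave it alone.
- yellow_bottle: Yellow squeeze bottle of acrylic colour, 37 x 42 x 130 mm, standing. Origin: middle of its underside. Leave it alone.
Things that resemble listed ones, but are neither listed nor needed, are in the scene too. What is shaped like the stop but white or yellow is not meant.

How it is judged (in metres and radians):
On the way, in this order (a step that is already met when the one before it is completed fails the run):
1. the stop sits on the rail, T-head in the slot, pad towards the palette (z of stop_seat in the frame of rail_near_end between -0.002 and 0.002 m and x of stop_seat in the frame of rail_near_end between -0.003 and 0.003 m and y of palette in the frame of stop below -0.1 m and angle between the y axis of stop and the y axis of holder, either way round below 0.08 rad), for 0.1 s.
2. the unlocked stop presses the palette firmly home (over 3.5 N, more than it takes to slide it) (contact force between stop and palette above 3.5 N and value of joint stop_knob below 0.4 rad), for 0.2 s.
3. the knob is twisted to lock (value of joint stop_knob above 1.15 rad), for 0.1 s.
At the end, for the whole second after the job is handed in: The stop sits flat on the rail (within 2 mm in height and 3 mm sideways, in line with it), its knob is turned at least 1.15 rad, and the palette lies flat, gripped between the two pads: the stop's pad presses it with more than 2.5 N, more than it takes to slide it; all at rest (value of joint stop_knob above 1.15 rad and z of stop_seat in the frame of rail_near_end between -0.002 and 0.002 m and x of stop_seat in the frame of rail_near_end between -0.003 and 0.003 m and angle between the y axis of stop and the y axis of holder, either way round below 0.08 rad and angle between palette's own z axis and vertical below 0.06 rad and linear speed of each of stop, palette below 0.02 m/s and contact force between stop and palette above 2.5 N); the robot touches nothing.
It fails at once if the palette is pressed by the stop with more than 18 N (contact force between stop and palette above 18 N).
It fails at once if the stop is forced on the holder with more than 50 N (contact force between stop and holder above 50 N).
It fails at once if a bystander is moved by more than 20 mm (distance of any of ink_green, tube_red, yellow_bottle from where it was at the start of the episode above 0.02 m).
It also fails if it takes over 51 s, if anything falls off the work surface, if the arm or the gripper's body presses on something with over 40 N, if the wrist force passes 120 N, or if a joint passes its speed limit or range.

### The arm

A 6-joint arm with a two-finger parallel gripper is mounted at the origin on a cart in front of the work surface, level with it; the furniture and walls round the work are solid. World frame = base frame: x ahead of the robot, y to its left, z up, the work surface at z = 0. Lengths are in m, angles in degrees, forces in N, time in s.
With the tool pointing down it reaches from about 0.25 to 0.725 m from the base axis. Payload 9.7 kg.
Tool frame: the origin (TCP) lies midway between the tips of the shut fingers; the grasp point (between the pads) lies 19 mm behind it; z points along the fingers, y is the line along which they close (so a half turn about z gives the same grasp; the last joint's range is limited). The gripper opens to 85 mm and grips with 20 to 120 N. Pads are 22 mm wide; open, the fingers measure 114 mm over their backs; the gripper's body (76 mm by 85 mm) begins 54 mm behind the grasp point. The pads swing forward as they close: fully open they stand 13 mm farther back than shut.
Start: joints at [-65.031, 4.979, 10.078, 95.1, 0, 90], TCP at [0.232, -0.499, 0.231] pointing down, gripper open.
Joint ranges: [-179.16, 179.16], [-48.56, 103.87], [-65.8, 70.77], [-126.05, 130.52], [-82.76, 87.17], [-180, 180]. Speed limits (degrees/s): [127.2, 127.2, 147.25, 180, 180, 180].

### API

Orientations are given as [roll, pitch, yaw] about the fixed x, y, z axes, in that order (R = Rz(yaw) Ry(pitch) Rx(roll)).
In Python, from workcell import bot gives the robot as it stands.
- The arm moves only by the shell command python3 -m crank 'ROWS' [FORCE]. ROWS is JSON, a list of rows, each an object with "gripper": the finger opening in mm, from 0 to 85.4; "travel": the shift along the tool's x, y, z in mm, a list of three; "twist": the turn, a rotation vector about the tool's x, y, z in rad, a list of three. In form: [{"gripper": gripper, "travel": [tx, ty, tz], "twist": [rx, ry, rz]}, ...]. A call has 1 to 12 rows; each row shifts and turns the commanded pose from where the row before left it, along the tool's axes as they then stand; what a row does not reach is not made up. A row lasts 1/8 s, in which the tool goes at most 62.5 mm and 10.7 degrees, less where a joint would pass 70% of its speed; a pose out of reach is approached as far as the arm can. A call is refused whole if a number of a shift passes 62.5 or a number of a turn 0.188, either way. A call with a gripper value outside its range is refused whole. The fingers move at their own pace and stop on an object; FORCE is the grip in N (left out, the last holds). Time passes only in rows, so rows that do not move let the fingers close. It gives the time, the measured TCP pose, the force, the opening and the grip force at its end, in the units of the state.
- bot.get_obs(): the state, without advancing time (a new reading comes with each control period).
- bot.camera(name): name is "side" or "top"; returns the picture (384x512x3 uint8, red, green, blue); there is no depth.
- bot.calibration(name): a dict with "vfov" (degrees; the focal length in pixels is half the picture's height over the tangent of half this angle, whatever the lens; pixels are square), "cx", "cy" (the principal point, pixels), "camera_from_world" (4x4, takes a point from world to camera coordinates). Camera axes: x right, y down, z forward; pixel columns grow to the right and rows downward; lengths in m; the calibration is good to about 2 mm. A picture is of the moment at which its call begins. calibration takes no time and is no camera call.
- bot.job_done(): hands the job in; it is judged then, once.
The state is a dict: "time": time; "q": joint angles; "qd": joint speeds; "joint_efforts": joint torques, N m; "ee_pos": TCP position; "tcp_rot": TCP orientation; "wrist_force": force on the tool from outside, world axes, zero at the start; "torque": the same for the moment, N m; "opening": finger opening in m; "grasp_force": force on a finger pad.
Only numpy, scipy, OpenCV 4.12 (cv2) and the standard library are available. Lean on these libraries where they do the work, as an engineer would, in place of code of your own. Each camera call takes 0.05 s, during which the arm holds its last target. There are 200 camera calls.

## Working session

There is one attempt and no reset: what is moved stays moved. The work goes in short steps, Python scripts to look and compute and a shell command to move; the robot and the scene stay as the last step left them, time stands still between calls to the robot, and variables do not carry over. Pictures are saved under pics/ and viewed, at most 10 in all, crops included, and the job is handed in when it is done.

```bash
mkdir -p pics; ls; python3 - <<'E'
from workcell import bot
import cv2
o=bot.get_obs(); print({k:o[k] for k in('time','ee_pos','tcp_rot','opening','wrist_force')})
for n in('side','top'):
    im=bot.camera(n); cv2.imwrite(f'pics/{n}0.png',im[:,:,::-1]); c=bot.calibration(n); print(n,c)
E
```

```text
pics
{'time': 0.0, 'ee_pos': array([ 0.23209386, -0.49838675,  0.23059287]), 'tcp_rot': array([-1.79925889e+02, -1.07673483e-03,  2.49703269e+01]), 'opening': 0.08492929852976475, 'wrist_force': array([-0.08851131,  0.31934661,  0.56435179])}
side {'vfov': 52.987999675566826, 'cx': 257.8450221487147, 'cy': 197.84506181895952, 'camera_from_world': array([[ 0.96260116, -0.27091082,  0.00251652, -0.55947103],
       [-0.16061795, -0.57813923, -0.79997306,  0.16958566],
       [ 0.21817626,  0.7696508 , -0.60003064,  0.84640207],
       [ 0.        ,  0.        ,  0.        ,  1.        ]])}
top {'vfov': 52.52843553816305, 'cx': 257.20771008379023, 'cy': 185.48147896723373, 'camera_from_world': array([[-5.43552293e-03, -9.99983472e-01, -1.87364043e-03,
         3.88867833e-03],
       [-9.80138024e-01,  5.69907734e-03, -1.98234645e-01,
         5.56995216e-01],
       [ 1.98242046e-01,  7.58917269e-04, -9.80152802e-01,
         1.00561383e+00],
       [ 0.00000000e+00,  0.00000000e+00,  0.00000000e+00,
         1.00000000e+00]])}
```

View pics/top0.png

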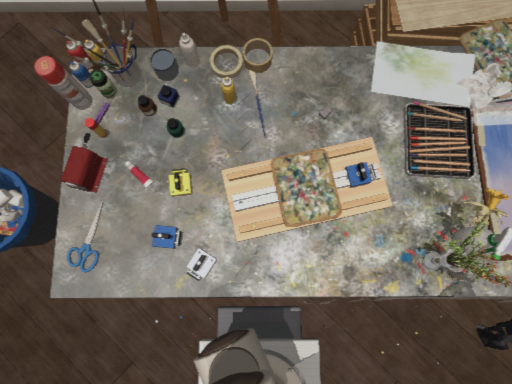

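View pics/side0.png

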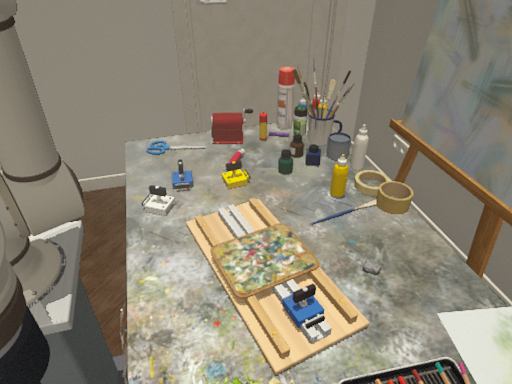

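The top view shows the loose blue stop at about (166,237), the holder centred near (306,188) with its free end to the left at (232,203), the palette at (307,188) and the far stop at (360,174). Next I'll enlarge both and segment them.

```bash
cat > h.py <<'E'
import numpy as np, cv2
from workcell import bot
def K(c):
    f=192/np.tan(np.radians(c['vfov'])/2); return f,c['cx'],c['cy']
def ray(n,uv,z):
    c=bot.calibration(n); f,cx,cy=K(c); M=np.array(c['camera_from_world']); R,t=M[:3,:3],M[:3,3]
    o=-R.T@t; d=R.T@np.array([(uv[0]-cx)/f,(uv[1]-cy)/f,1]); return o+d*(z-o[2])/d[2]
def proj(n,p):
    c=bot.calibration(n); f,cx,cy=K(c); M=np.array(c['camera_from_world']); q=M[:3,:3]@np.asarray(p)+M[:3,3]
    return np.array([cx+f*q[0]/q[2],cy+f*q[1]/q[2]])
E
python3 - <<'E'
from h import *
t=cv2.imread('pics/top0.png'); s=cv2.imread('pics/side0.png')
a=cv2.resize(t[220:255,145:190],(450,350),interpolation=cv2.INTER_CUBIC)
b=cv2.resize(s[150:195,160:205],(350,350),interpolation=cv2.INTER_CUBIC)
cv2.imwrite('pics/c1.png',np.hstack([a,b]))
c=cv2.resize(t[130:245,215:400],(800,497),interpolation=cv2.INTER_CUBIC)
cv2.imwrite('pics/c2.png',c)
E
```

```text
(no output)
```

View pics/c1.png

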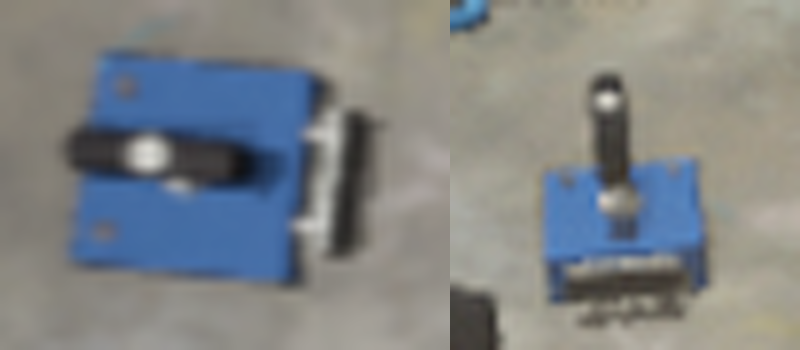

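View pics/c2.png

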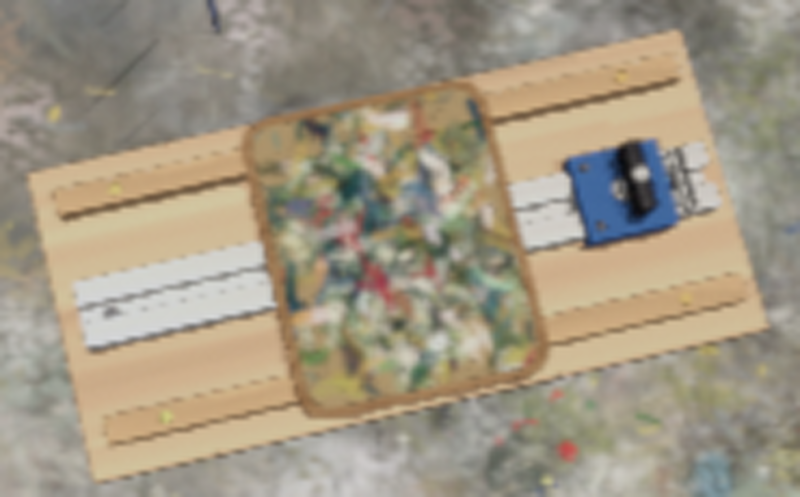

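c1 shows the loose stop's pad on its right side (world -y), already facing the way it must. Its knob runs along the stop's y axis. c2 shows the rail's free end on the left, with lips between about (75,285) and (90,350) in crop pixels, and the holder yawed roughly +13°.

```bash
python3 - <<'E'
from h import *
t=cv2.imread('pics/top0.png'); hsv=cv2.cvtColor(t,cv2.COLOR_BGR2HSV)
# base corners, sub-pixel
s=185/800
pts=np.array([[30,172],[680,30],[768,326],[97,482]],np.float32)*s+[215,130]
# wood mask -> hull -> 4 side lines
w=cv2.inRange(hsv,(8,60,120),(24,200,255)); roi=np.zeros_like(w); cv2.fillConvexPoly(roi,cv2.convexHull(((pts-pts.mean(0))*1.06+pts.mean(0)).astype(np.int32)),255)
w&=roi; w=cv2.morphologyEx(w,cv2.MORPH_OPEN,np.ones((3,3)))
n,l,st,_=cv2.connectedComponentsWithStats(w)
keep=np.isin(l,[i for i in range(1,n) if st[i,4]>60])
ys,xs=np.nonzero(keep); hull=cv2.convexHull(np.stack([xs,ys],1).astype(np.float32))
rc=cv2.minAreaRect(hull); box=cv2.boxPoints(rc)
W=np.array([ray('top',p,.015)[:2] for p in box]); print('base box',W.round(4),'centre',W.mean(0).round(4),[np.linalg.norm(W[i]-W[i-1]).round(4) for i in range(4)])
H=np.array([ray('top',p,.015)[:2] for p in pts]); print('hand',H.round(4),H.mean(0).round(4),[np.linalg.norm(H[i]-H[i-1]).round(4) for i in range(4)])
ax=(H[0]+H[3]-H[1]-H[2]); print('yaw of y axis (hand)',np.degrees(np.arctan2(-ax[0],ax[1])))
a=W-W.mean(0); print([np.degrees(np.arctan2(-(W[i]-W[i-1])[0],(W[i]-W[i-1])[1])).round(2) for i in range(4)])
# rail visible part: rows in world-grid rectified patch at z=.035, mean profile
c=H.mean(0); y=ax/np.linalg.norm(ax); x=np.array([y[1],-y[0]])
gx=np.arange(-40,40.1,.5)/1e3; gy=np.arange(.125,.2,.002)
P=np.array([[proj('top',[*(c+x*u+y*v),.035]) for u in gx] for v in gy]).astype(np.float32)
g=cv2.remap(t.max(2)*0+cv2.cvtColor(t,cv2.COLOR_BGR2HSV)[:,:,1],P[...,0],P[...,1],cv2.INTER_LINEAR).astype(float)
for part,nm in((g[:len(gy)//2],'inner'),(g[len(gy)//2:],'outer')):
    p=part.mean(0); d=np.gradient(cv2.GaussianBlur(p[None],(0,0),3)[0]); m=len(d)//2
    print(nm,'rail edges at x(mm)',gx[d[:m].argmin()]*1e3,gx[m+d[m:].argmax()]*1e3)
gyy=np.arange(.19,.23,.0005); q=np.array([[proj('top',[*(c+x*u+y*v),.035]) for v in gyy] for u in (-.016,-.012,.012,.016)]).astype(np.float32)
p=cv2.remap(hsv[:,:,1],q[...,0],q[...,1],cv2.INTER_LINEAR).astype(float).mean(0); print('rail end y',gyy[np.gradient(cv2.GaussianBlur(p[None],(0,0),3)[0]).argmax()])
# blue stop
b=cv2.inRange(hsv,(100,120,60),(125,255,255)); b[:, :145]=0;b[:,190:]=0;b[:215]=0;b[260:]=0
ys,xs=np.nonzero(b); rc=cv2.minAreaRect(np.stack([xs,ys],1).astype(np.float32)); bx=cv2.boxPoints(rc)
B=np.array([ray('top',p,.022)[:2] for p in bx]); print('stop',rc,B.mean(0).round(4),[np.linalg.norm(B[i]-B[i-1]).round(4) for i in range(4)])
hb=np.array([[105,55],[318,75],[295,282],[72,262]])/10+[145,220]
HB=np.array([ray('top',p,.022)[:2] for p in hb]); print('hand',HB.round(4),HB.mean(0).round(4),[np.linalg.norm(HB[i]-HB[i-1]).round(4) for i in range(4)])
for p in ([70,147],[240,163]): print('knob end z.068',ray('top',np.array(p)/10+[145,220],.068).round(4))
cc=bot.calibration('top');M=np.array(cc['camera_from_world']);print('cam',-M[:3,:3].T@M[:3,3])
E
```

```text
base box [[ 0.6139  0.1077]
 [ 0.7144 -0.3475]
 [ 0.5009 -0.3781]
 [ 0.4076  0.0609]] centre [ 0.5592 -0.1393] [np.float64(0.2115), np.float64(0.4662), np.float64(0.2157), np.float64(0.4488)]
hand [[ 0.6116  0.1014]
 [ 0.7073 -0.3343]
 [ 0.5061 -0.3785]
 [ 0.4082  0.0561]] [ 0.5583 -0.1388] [np.float64(0.2084), np.float64(0.4461), np.float64(0.2059), np.float64(0.4455)]
yaw of y axis (hand) 12.533058794104909
[np.float64(-77.22), np.float64(-167.55), np.float64(98.15), np.float64(12.0)]Traceback (most recent call last):
  File "<stdin>", line 20, in <module>
  File "h.py", line 9, in proj
    c=bot.calibration(n); f,cx,cy=K(c); M=np.array(c['camera_from_world']); q=M[:3,:3]@np.asarray(p)+M[:3,3]
ValueError: time passes only in moves, steps and waits
```

```bash
sed -i 's/^def K/import functools\n@functools.lru_cache(None)\ndef cal(n): return bot.calibration(n)\ndef K/; s/c=bot.calibration(n)/c=cal(n)/' h.py; python3 - <<'E'
from h import *
t=cv2.imread('pics/top0.png'); hsv=cv2.cvtColor(t,cv2.COLOR_BGR2HSV)
H=np.array([[.6116,.1014],[.7073,-.3343],[.5061,-.3785],[.4082,.0561]])
c=H.mean(0);ax=(H[0]+H[3]-H[1]-H[2]); y=ax/np.linalg.norm(ax); x=np.array([y[1],-y[0]])
gx=np.arange(-40,40.1,.5)/1e3; gy=np.arange(.125,.2,.002)
P=np.array([[proj('top',[*(c+x*u+y*v),.035]) for u in gx] for v in gy]).astype(np.float32)
g=cv2.remap(hsv[:,:,1],P[...,0],P[...,1],cv2.INTER_LINEAR).astype(float)
for part,nm in((g[:len(gy)//2],'inner'),(g[len(gy)//2:],'outer')):
    p=part.mean(0); d=np.gradient(cv2.GaussianBlur(p[None],(0,0),3)[0]); m=len(d)//2
    print(nm,'rail edges x(mm)',gx[d[:m].argmin()]*1e3,gx[m+d[m:].argmax()]*1e3)
gyy=np.arange(.19,.23,.0005); q=np.array([[proj('top',[*(c+x*u+y*v),.035]) for v in gyy] for u in (-.016,-.012,.012,.016)]).astype(np.float32)
p=cv2.remap(hsv[:,:,1],q[...,0],q[...,1],cv2.INTER_LINEAR).astype(float).mean(0); print('rail end y',gyy[np.gradient(cv2.GaussianBlur(p[None],(0,0),3)[0]).argmax()])
b=cv2.inRange(hsv,(100,120,60),(125,255,255)); b[:, :145]=0;b[:,190:]=0;b[:215]=0;b[260:]=0
ys,xs=np.nonzero(b); rc=cv2.minAreaRect(np.stack([xs,ys],1).astype(np.float32)); bx=cv2.boxPoints(rc)
B=np.array([ray('top',p,.022)[:2] for p in bx]); print('stop',rc,B.mean(0).round(4),[np.linalg.norm(B[i]-B[i-1]).round(4) for i in range(4)])
hb=np.array([[105,55],[318,75],[295,282],[72,262]])/10+[145,220]
HB=np.array([ray('top',p,.022)[:2] for p in hb]); print('hand',HB.round(4),HB.mean(0).round(4),[np.linalg.norm(HB[i]-HB[i-1]).round(4) for i in range(4)])
e=HB[0]+HB[3]-HB[1]-HB[2]; print('stop yaw',np.degrees(np.arctan2(-e[0],e[1])))
for p in ([70,147],[240,163]): print('knob end z.068',ray('top',np.array(p)/10+[145,220],.068).round(4))
M=np.array(cal('top')['camera_from_world']);print('cam',-M[:3,:3].T@M[:3,3])
E
```

```text
inner rail edges x(mm) -22.5 23.5
outer rail edges x(mm) -22.5 23.5
rail end y 0.21200000000000002
stop ((164.15895080566406, 236.21673583984375), (20.90786361694336, 21.211978912353516), 8.746162414550781) [0.4234 0.257 ] [np.float64(0.0575), np.float64(0.0576), np.float64(0.0581), np.float64(0.0575)]
hand [[0.4528 0.2821]
 [0.4469 0.2231]
 [0.3906 0.2274]
 [0.3963 0.2885]] [0.4216 0.2553] [np.float64(0.0568), np.float64(0.0593), np.float64(0.0565), np.float64(0.0614)]
stop yaw -5.504192965169626
knob end z.068 [0.4241 0.2781 0.068 ]
knob end z.068 [0.4197 0.2332 0.068 ]
cam [ 3.46598385e-01 -4.89224580e-05  1.09607825e+00]
```

Cross-checked, the stop centre is about (0.423, 0.257) with yaw about -5.6°. The rail's centre line passes through (0.5588, -0.1387) with yaw about 12.5°, its near end is at (0.513, 0.068), and the measured sizes agree with the given ones. Moving over the stop now.

```bash
python3 -m crank '[{"gripper":40,"travel":[38,-46.5,0],"twist":[0,0,0]},{"gripper":40,"travel":[38,-46.5,0],"twist":[0,0,0]},{"gripper":40,"travel":[38,-46.5,0],"twist":[0,0,0]},{"gripper":40,"travel":[38,-46.5,0],"twist":[0,0,0]},{"gripper":40,"travel":[38,-46.5,0],"twist":[0,0,0]},{"gripper":40,"travel":[38,-46.5,0],"twist":[0,0,0]},{"gripper":40,"travel":[38,-46.5,0],"twist":[0,0,0]},{"gripper":40,"travel":[38,-46.5,0],"twist":[0,0,0]},{"gripper":40,"travel":[38,-46.5,0],"twist":[0,0,0]},{"gripper":40,"travel":[38,-46.5,0],"twist":[0,0,0]},{"gripper":40,"travel":[38,-46.5,0],"twist":[0,0,0]},{"gripper":40,"travel":[38,-46.5,0],"twist":[0,0,0]}]' 40
python3 -m crank '[{"gripper":40,"travel":[0,0,0],"twist":[0,0,-0.172]},{"gripper":40,"travel":[0,0,0],"twist":[0,0,-0.172]},{"gripper":40,"travel":[0,0,0],"twist":[0,0,-0.172]},{"gripper":40,"travel":[0,0,0],"twist":[0,0,-0.172]},{"gripper":40,"travel":[0,0,0],"twist":[0,0,-0.172]},{"gripper":40,"travel":[0,0,0],"twist":[0,0,-0.172]},{"gripper":40,"travel":[0,0,0],"twist":[0,0,0]}]'
cat >> h.py <<'E'
from scipy.spatial.transform import Rotation as Ro
def delta(target,yaw):
    "tool-frame mm to go, and z-twist rad"
    o=bot.get_obs(); R=Ro.from_euler('xyz',o['tcp_rot'],degrees=True)
    d=R.inv().apply(np.array(target)-o['ee_pos'])*1e3
    w=(Ro.from_euler('xyz',[180,0,yaw],degrees=True)); w=(R.inv()*w).as_rotvec()
    print('t',round(o['time'],2),'pos',(o['ee_pos']*1e3).round(1),'rot',o['tcp_rot'].round(2),'go mm',d.round(1),'rad',w.round(3),'F',o['wrist_force'].round(1),'open',round(o['opening']*1e3,1),'grip',round(float(o['grasp_force']),1))
E
python3 -c "
from h import *
delta([.423,.2568,.039],84.4)"
```

```text
time: 1.6
ee_pos: [0.4119, 0.1978, 0.2311]
tcp_rot: [-179.8, -0.0, 25.5]
wrist_force: [0.9, -0.2, -0.4]
opening: 0.0396
grasp_force: 0.0
time: 2.48
ee_pos: [0.4119, 0.1955, 0.231]
tcp_rot: [-179.9, -0.2, 84.4]
wrist_force: [-0.9, 0.2, -0.8]
opening: 0.0401
grasp_force: 0.0
t 2.48 pos [411.9 195.5 231. ] rot [-1.7987e+02 -1.6000e-01  8.4380e+01] go mm [ 61.6   5.5 192.2] rad [-0.002 -0.003 -0.   ] F [-0.9  0.2 -0.8] open 40.1 grip 0.0
```

```bash
python3 -m crank '[{"gripper":40,"travel":[31,3,20],"twist":[0,0,0]},{"gripper":40,"travel":[31,2.5,20],"twist":[0,0,0]},{"gripper":40,"travel":[0,0,40],"twist":[0,0,0]},{"gripper":40,"travel":[0,0,40],"twist":[0,0,0]},{"gripper":40,"travel":[0,0,32],"twist":[0,0,0]},{"gripper":40,"travel":[0,0,25],"twist":[0,0,0]},{"gripper":40,"travel":[0,0,15],"twist":[0,0,0]},{"gripper":40,"travel":[0,0,0],"twist":[0,0,0]}]'
python3 - <<'E'
from h import *
delta([.423,.2568,.039],84.4)
for n,(r,c) in dict(top=((205,275),(120,215)),side=((130,220),(150,240))).items():
    im=bot.camera(n)[:,:,::-1]; 
    globals()[n]=cv2.resize(im[r[0]:r[1],c[0]:c[1]],None,fx=4,fy=4,interpolation=cv2.INTER_CUBIC)
h=max(top.shape[0],side.shape[0]); cv2.imwrite('pics/g1.png',np.hstack([cv2.copyMakeBorder(i,0,h-i.shape[0],0,0,0) for i in(top,side)]))
E
```

```text
time: 3.48
ee_pos: [0.4227, 0.257, 0.0388]
tcp_rot: [-179.8, -0.1, 84.3]
wrist_force: [0.1, -0.6, 1.2]
opening: 0.0399
grasp_force: 0.0
t 3.48 pos [422.7 257.   38.8] rot [-1.7982e+02 -1.2000e-01  8.4340e+01] go mm [-0.2  0.3 -0.2] rad [-0.003 -0.002 -0.001] F [ 0.1 -0.6  1.2] open 39.9 grip 0.0
```

View pics/g1.png

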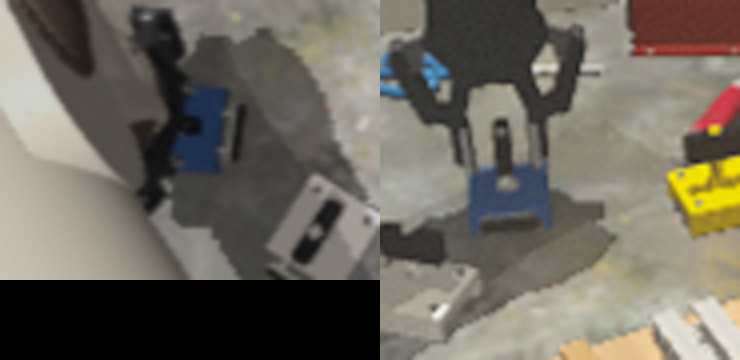

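The fingers straddle the knob evenly: in the side crop they are at columns 462 and 541, with the bar at 502. Close and lift.

```bash
python3 -m crank '[{"gripper":0,"travel":[0,0,0],"twist":[0,0,0]},{"gripper":0,"travel":[0,0,0],"twist":[0,0,0]},{"gripper":0,"travel":[0,0,0],"twist":[0,0,0]},{"gripper":0,"travel":[0,0,0],"twist":[0,0,0]},{"gripper":0,"travel":[0,0,0],"twist":[0,0,0]},{"gripper":0,"travel":[0,0,0],"twist":[0,0,0]}]' 70
python3 -m crank '[{"gripper":0,"travel":[0,0,-10],"twist":[0,0,0]},{"gripper":0,"travel":[0,0,-30],"twist":[0,0,0]},{"gripper":0,"travel":[0,0,-40],"twist":[0,0,0]},{"gripper":0,"travel":[0,0,-20],"twist":[0,0,0]},{"gripper":0,"travel":[0,0,0],"twist":[0,0,0]}]'
python3 - <<'E'
from h import *
y=np.radians(12.53); e=np.array([-np.sin(y),np.cos(y)])
p=np.array([.5588,-.1387])+.180*e; print(p)
delta([*p,.115],102.5)
E
```

```text
time: 4.32
ee_pos: [0.4239, 0.2576, 0.0405]
tcp_rot: [-180.0, -0.2, 84.4]
wrist_force: [1.2, -0.4, 7.1]
opening: 0.0111
grasp_force: 68.8
time: 4.95
ee_pos: [0.4239, 0.2573, 0.1409]
tcp_rot: [-180.0, -0.3, 84.4]
wrist_force: [-0.1, 0.1, -2.0]
opening: 0.0109
grasp_force: 68.6
[0.51974886 0.03701286]
t 4.95 pos [423.9 257.3 140.9] rot [-180.     -0.25   84.44] go mm [-210.1  116.8   25. ] rad [ 0.001 -0.004 -0.315] F [-0.1  0.1 -2. ] open 10.9 grip 68.6
```

```bash
python3 -m crank '[{"gripper":0,"travel":[-25,14,0],"twist":[0,0,0]},{"gripper":0,"travel":[-40,22,0],"twist":[0,0,0]},{"gripper":0,"travel":[-40,22,5],"twist":[0,0,0]},{"gripper":0,"travel":[-40,22,5],"twist":[0,0,0]},{"gripper":0,"travel":[-40,22,5],"twist":[0,0,0]},{"gripper":0,"travel":[-25,15,5],"twist":[0,0,0]},{"gripper":0,"travel":[0,0,5],"twist":[0,0,-0.105]},{"gripper":0,"travel":[0,0,0],"twist":[0,0,-0.105]},{"gripper":0,"travel":[0,0,0],"twist":[0,0,-0.105]},{"gripper":0,"travel":[0,0,0],"twist":[0,0,0]}]'
python3 - <<'E'
from h import *
delta([.5198,.037,.115],102.5)
t=bot.camera('top'); s=bot.camera('side')
cv2.imwrite('pics/top2.png',t[:,:,::-1]); cv2.imwrite('pics/side2.png',s[:,:,::-1])
a=cv2.resize(t[150:240,205:305,::-1],(400,360),interpolation=cv2.INTER_CUBIC)
b=cv2.resize(s[145:235,180:280,::-1],(400,360),interpolation=cv2.INTER_CUBIC)
cv2.imwrite('pics/g2.png',np.hstack([a,b]))
E
```

```text
time: 6.2
ee_pos: [0.5187, 0.0367, 0.1122]
tcp_rot: [-179.8, -0.2, 102.4]
wrist_force: [-0.0, -0.2, -1.8]
opening: 0.0108
grasp_force: 68.7
t 6.2 pos [518.7  36.7 112.2] rot [-179.83   -0.22  102.45] go mm [ 0.1  1.1 -2.8] rad [-0.003 -0.004 -0.001] F [-0.  -0.2 -1.8] open 10.8 grip 68.7
```

View pics/g2.png

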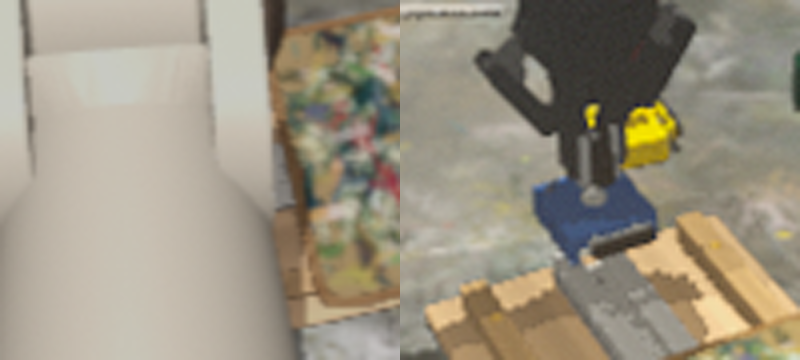

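The top view is blocked by the arm. The side view shows the stop above the rail end with its pad towards the palette. I'll enlarge that to check the stop's yaw and lateral alignment.

```bash
python3 - <<'E'
from h import *
s=cv2.imread('pics/side2.png')
cv2.imwrite('pics/g3.png',cv2.convertScaleAbs(cv2.resize(s[180:232,205:265],(720,624),interpolation=cv2.INTER_CUBIC)[:600],alpha=1.5))
# predicted corners of the foot/cheeks if held upright, bar in line with tool x
o=bot.get_obs(); yw=np.radians(o['tcp_rot'][2]-90); X=np.array([np.cos(yw),np.sin(yw),0]);Y=np.array([-np.sin(yw),np.cos(yw),0])
O=np.array([*o['ee_pos'][:2],o['ee_pos'][2]-.0405])
for n,v in dict(topNL=(-29,30,22),topFL=(-29,-30,22),topFR=(29,-30,22),topNR=(29,30,22),botFL=(-29,-30,0),botFR=(29,-30,0),padL=(-20,-44,21),padR=(20,-44,21)).items():
    p=O+(X*v[0]+Y*v[1]+np.array([0,0,v[2]]))/1e3; q=(proj('side',p)-[205,180]+.5)*12-.5; print(n,q.round(0))
E
```

```text
topNL [103. 130.]
topFL [223. 290.]
topFR [489. 207.]
topNR [361.  54.]
botFL [229. 378.]
botFR [491. 294.]
padL [295. 320.]
padR [480. 261.]
```

View pics/g3.png

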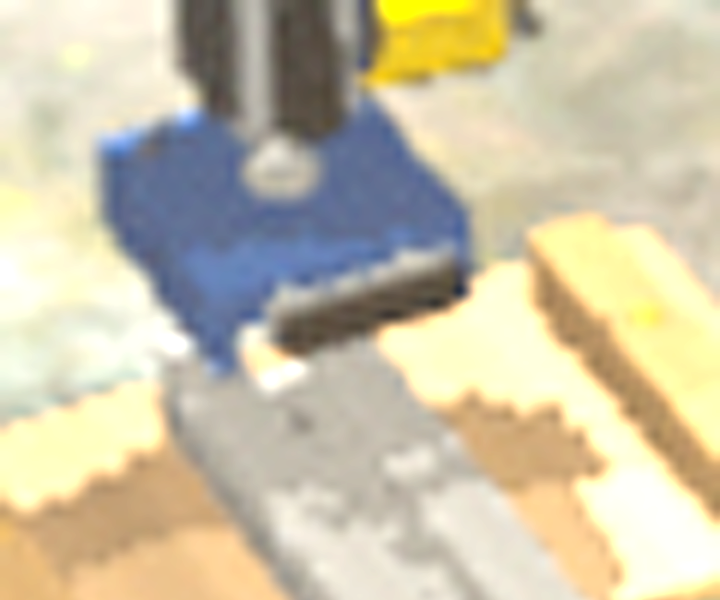

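```bash
python3 - <<'E'
from h import *
t=cv2.imread('pics/side0.png'); sat=cv2.cvtColor(t,cv2.COLOR_BGR2HSV)[:,:,1]
yw=np.radians(12.53); x=np.array([np.cos(yw),np.sin(yw)]); y=np.array([-x[1],x[0]]); c=np.array([.5588,-.1387])
gx=np.arange(-35,35.1,.5)/1e3
for lo,hi in((.13,.165),(.17,.205)):
    P=np.array([[proj('side',[*(c+x*u+y*v),.035]) for u in gx] for v in np.arange(lo,hi,.002)]).astype(np.float32)
    p=cv2.remap(sat,P[...,0],P[...,1],cv2.INTER_LINEAR).astype(float).mean(0); print(lo,p[::6].round().astype(int).tolist()); d=np.gradient(cv2.GaussianBlur(p[None],(0,0),3)[0]); m=len(d)//2
    print('edges',gx[d[:m].argmin()]*1e3,gx[m+d[m:].argmax()]*1e3)
# stop corners picked in g3 -> holder frame (mm)
for n,q,z in(('topNL',(100,145),.0937),('topFR',(467,212),.0937),('botFL',(218,375),.0717),('botFR',(465,295),.0717),('padL',(275,303),.0927),('padR',(463,247),.0927)):
    w=ray('side',(np.array(q)+.5)/12-.5+[205,180],z)[:2]-c; print(n,(np.array([w@x,w@y])*1e3).round(1))
w=bot.get_obs()['ee_pos'][:2]-c; print('tcp',w@x*1e3,w@y*1e3)
E
```

```text
0.13 [93, 89, 48, 33, 22, 16, 17, 17, 17, 16, 17, 27, 38, 26, 17, 17, 17, 17, 22, 68, 91, 92, 92, 91]
edges -30.0 21.0
0.17 [84, 82, 53, 34, 20, 16, 17, 17, 16, 17, 32, 45, 47, 30, 16, 17, 17, 16, 22, 65, 88, 86, 87, 90]
edges -29.5 21.0
topNL [-32.  206.3]
topFR [ 23.6 150.9]
botFL [-31.1 152.4]
botFR [ 23.5 152.6]
padL [-21.9 143.2]
padR [ 18.3 142.2]
tcp -0.8330252865448823 179.89861217247537
```

```bash
python3 -m crank '[{"gripper":0,"travel":[0,1.7,10],"twist":[0,0,0]},{"gripper":0,"travel":[0,0,15],"twist":[0,0,0]},{"gripper":0,"travel":[0,0,8],"twist":[0,0,0]},{"gripper":0,"travel":[0,0,0],"twist":[0,0,0]}]'
python3 - <<'E'
from h import *
o=bot.get_obs(); s=bot.camera('side')[:,:,::-1]; cv2.imwrite('pics/side3.png',s); hsv=cv2.cvtColor(s,cv2.COLOR_BGR2HSV)
yw=np.radians(12.53); x=np.array([np.cos(yw),np.sin(yw)]); y=np.array([-x[1],x[0]]); c=np.array([.5588,-.1387])
w=o['ee_pos'][:2]-c; print('tcp',w@x*1e3,w@y*1e3,o['ee_pos'][2],o['wrist_force'].round(1))
# front face of foot: plane y = origin-30 ; sample blue mask over x at cheek height
v=w@y-.030; z0=o['ee_pos'][2]-.0405
b=cv2.inRange(hsv,(95,70,30),(130,255,255))
for dz in(2,4,6,8,12,16):
    gx=np.arange(-45,45.1,.5)/1e3
    P=np.array([proj('side',[*(c+x*u+y*v),z0+dz/1e3]) for u in gx]).astype(np.float32)[None]
    m=cv2.remap(b,P[...,0],P[...,1],cv2.INTER_LINEAR)[0]; i=np.nonzero(m>127)[0]; print(dz,gx[i[[0,-1]]]*1e3 if len(i) else None)
P=np.array([[proj('side',[*(c+x*u+y*vv),.035]) for u in gx] for vv in np.arange(.09,.12,.002)]).astype(np.float32)
cv2.imwrite('pics/g4.png',cv2.convertScaleAbs(cv2.resize(s[180:240,210:275],(780,720),interpolation=cv2.INTER_CUBIC)[60:660],alpha=1.5))
E
```

```text
time: 6.8
ee_pos: [0.5204, 0.0372, 0.0795]
tcp_rot: [-179.9, -0.2, 102.5]
wrist_force: [0.5, -0.9, -2.0]
opening: 0.0105
grasp_force: 68.6
tcp 0.6894361055800141 179.99570140497835 0.07951910108443677 [ 0.5 -0.9 -2. ]
2 None
4 [-30. -27.]
6 [-31.5  24.5]
8 [-32.5  25. ]
12 [-34.5  25. ]
16 [-36.  25.]
```

View pics/g4.png

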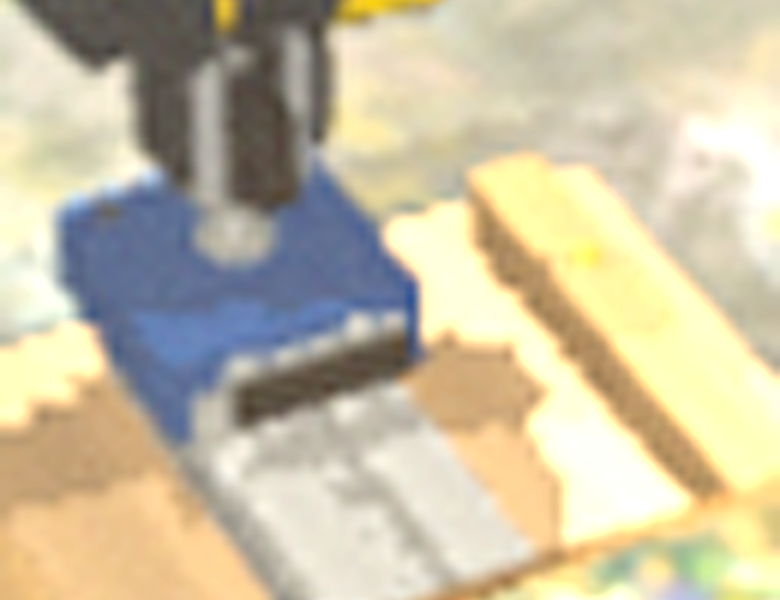

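```bash
python3 - <<'E'
from h import *
yw=np.radians(12.53); x=np.array([np.cos(yw),np.sin(yw)]); y=np.array([-x[1],x[0]]); c=np.array([.5588,-.1387])
def f(n,q,z):
    w=ray('side',(np.array(q)+.5+[0,60])/12-.5+[210,180],z)[:2]-c; print(n,(np.array([w@x,w@y])*1e3).round(1))
f('padTL',(237,372),.060);f('padTR',(406,322),.060);f('padBL',(240,424),.050);f('padBR',(410,364),.050)
f('slot1',(370,478),.035);f('slot2',(450,580),.035);f('railR1',(430,400),.035);f('railR2',(530,545),.035)
f('railL1',(215,470),.035);f('railL2',(295,598),.035)
f('collar',(235,225),.064);f('topL',(62,215),.061);f('topR',(418,285),.061)
s=cv2.imread('pics/side3.png'); g=cv2.cvtColor(s,cv2.COLOR_BGR2GRAY)
for v in(.11,.115,.12):
    gx=np.arange(-35,35.1,1)/1e3; P=np.array([proj('side',[*(c+x*u+y*v),.035]) for u in gx]).astype(np.float32)[None]
    print(v,list(zip((gx*1e3).astype(int).tolist()[::2],cv2.remap(g,P[...,0],P[...,1],cv2.INTER_LINEAR)[0][::2].tolist())))
E
```

```text
padTL [-19.2 142.1]
padTR [ 17.4 140.5]
padBL [-20.8 138.3]
padBR [ 17.5 139.2]
slot1 [  2.1 127.1]
slot2 [ 2.5 92.3]
railR1 [ 23.8 143.3]
railR2 [21.1 94. ]
railL1 [-24.4 144.1]
railL2 [-26.6 101.9]
collar [ -1.5 181. ]
topL [-30.2 204.5]
topR [ 24.4 148.9]
0.11 [(-35, 146), (-33, 141), (-31, 124), (-29, 111), (-27, 117), (-25, 130), (-23, 142), (-21, 153), (-19, 156), (-17, 155), (-15, 152), (-13, 152), (-11, 152), (-9, 151), (-7, 149), (-5, 152), (-3, 151), (-1, 144), (1, 129), (3, 127), (5, 141), (7, 152), (9, 154), (11, 154), (13, 154), (15, 152), (17, 151), (19, 155), (21, 153), (23, 150), (25, 147), (27, 146), (29, 146), (31, 144), (33, 142), (35, 155)]
0.115 [(-35, 146), (-33, 142), (-31, 125), (-29, 109), (-27, 112), (-25, 123), (-23, 138), (-21, 152), (-19, 154), (-17, 154), (-15, 153), (-13, 153), (-11, 152), (-9, 152), (-7, 152), (-5, 152), (-3, 156), (-1, 146), (1, 133), (3, 128), (5, 145), (7, 155), (9, 156), (11, 155), (13, 152), (15, 151), (17, 152), (19, 150), (21, 145), (23, 144), (25, 146), (27, 146), (29, 146), (31, 144), (33, 143), (35, 160)]
0.12 [(-35, 147), (-33, 142), (-31, 127), (-29, 108), (-27, 113), (-25, 123), (-23, 137), (-21, 152), (-19, 155), (-17, 154), (-15, 152), (-13, 152), (-11, 154), (-9, 151), (-7, 147), (-5, 145), (-3, 141), (-1, 136), (1, 128), (3, 127), (5, 142), (7, 151), (9, 154), (11, 153), (13, 152), (15, 151), (17, 152), (19, 153), (21, 147), (23, 147), (25, 148), (27, 146), (29, 145), (31, 144), (33, 143), (35, 144)]
```

In the side view the rail centre is at about -1.6 mm and the stop (pad and collar) at about -1.4 mm. So it is in line with the rail, and I'll lower it gently.

```bash
python3 -m crank '[{"gripper":0,"travel":[0,0,3],"twist":[0,0,0]},{"gripper":0,"travel":[0,0,2],"twist":[0,0,0]},{"gripper":0,"travel":[0,0,2],"twist":[0,0,0]},{"gripper":0,"travel":[0,0,1],"twist":[0,0,0]},{"gripper":0,"travel":[0,0,0],"twist":[0,0,0]}]'
```

```text
time: 7.48
ee_pos: [0.521, 0.0372, 0.0726]
tcp_rot: [-179.9, -0.2, 102.5]
wrist_force: [-0.1, 0.4, -2.0]
opening: 0.0111
grasp_force: 68.6
```

```bash
python3 -m crank '[{"gripper":0,"travel":[0,0,2],"twist":[0,0,0]},{"gripper":0,"travel":[0,0,2],"twist":[0,0,0]},{"gripper":0,"travel":[0,0,1],"twist":[0,0,0]},{"gripper":0,"travel":[0,0,0],"twist":[0,0,0]}]'; python3 -m crank '[{"gripper":0,"travel":[0,0,1],"twist":[0,0,0]},{"gripper":0,"travel":[0,0,0.7],"twist":[0,0,0]},{"gripper":0,"travel":[0,0,0],"twist":[0,0,0]}]'
```

```text
time: 7.98
ee_pos: [0.5209, 0.0372, 0.0675]
tcp_rot: [-179.9, -0.2, 102.5]
wrist_force: [0.5, 0.0, -2.9]
opening: 0.0109
grasp_force: 68.6
time: 8.35
ee_pos: [0.521, 0.0372, 0.0658]
tcp_rot: [-179.9, -0.2, 102.5]
wrist_force: [-0.1, -0.4, -2.6]
opening: 0.0106
grasp_force: 68.6
```

```bash
python3 -m crank '[{"gripper":0,"travel":[0,0,0.5],"twist":[0,0,0]},{"gripper":0,"travel":[0,0,0.5],"twist":[0,0,0]},{"gripper":0,"travel":[0,0,0],"twist":[0,0,0]}]'; python3 -m crank '[{"gripper":0,"travel":[0,0,0.7],"twist":[0,0,0]},{"gripper":0,"travel":[0,0,0],"twist":[0,0,0]}]'
```

```text
time: 8.72
ee_pos: [0.5211, 0.0372, 0.0656]
tcp_rot: [-180.0, -0.2, 102.5]
wrist_force: [-2.8, 0.1, 5.7]
opening: 0.0111
grasp_force: 69.8
time: 8.98
ee_pos: [0.5212, 0.0372, 0.0654]
tcp_rot: [180.0, -0.2, 102.5]
wrist_force: [-5.0, -0.8, 8.5]
opening: 0.0107
grasp_force: 70.6
```

It is seated, since contact came at TCP z = 65.6 mm against the expected 65.5. I'll ease the load and slide towards the palette (tool -x).

```bash
python3 -m crank '[{"gripper":0,"travel":[0,-0.5,-0.9],"twist":[0,0,0]},{"gripper":0,"travel":[0,0,0],"twist":[0,0,0]}]'; python3 -m crank '[{"gripper":0,"travel":[-3,0,0],"twist":[0,0,0]},{"gripper":0,"travel":[-6,0,0],"twist":[0,0,0]},{"gripper":0,"travel":[-8,0,0],"twist":[0,0,0]},{"gripper":0,"travel":[-8,0,0],"twist":[0,0,0]},{"gripper":0,"travel":[-5,0,0],"twist":[0,0,0]}]'
python3 - <<'E'
from h import *
yw=np.radians(12.53); x=np.array([np.cos(yw),np.sin(yw)]); y=np.array([-x[1],x[0]]); c=np.array([.5588,-.1387])
f=bot.get_obs()['wrist_force'][:2]; print('Fx,Fy holder',f@x,f@y)
for u in((272,270),(512,215)): print('palette edge',((ray('top',(np.array(u)+.5)*.23125-.5+[215,130],.039)[:2]-c)@y*1e3).round(1))
E
```

```text
time: 9.22
ee_pos: [0.5209, 0.0372, 0.0656]
tcp_rot: [180.0, -0.2, 102.5]
wrist_force: [-0.0, 0.1, 5.4]
opening: 0.0109
grasp_force: 69.7
time: 9.85
ee_pos: [0.5273, 0.0085, 0.0655]
tcp_rot: [180.0, -0.3, 102.5]
wrist_force: [-1.5, 6.1, 7.6]
opening: 0.011
grasp_force: 69.9
Fx,Fy holder -0.12715656116417298 6.300340293631668
palette edge 85.2
palette edge -73.5
```

```bash
cat > f.py <<'E'
from h import *
yw=np.radians(12.53); x=np.array([np.cos(yw),np.sin(yw)]); y=np.array([-x[1],x[0]]); c=np.array([.5588,-.1387])
o=bot.get_obs(); f=o['wrist_force']; p=o['ee_pos'][:2]-c; print('t %.2f'%o['time'],'holder x,y',(p@x*1e3).round(2),(p@y*1e3).round(2),'z',(o['ee_pos'][2]*1e3).round(2),'F',(f[:2]@x).round(1),(f[:2]@y).round(1),f[2].round(1),'rot',o['tcp_rot'].round(2))
E
python3 -m crank '[{"gripper":0,"travel":[0,0,-0.6],"twist":[0,0,0]},{"gripper":0,"travel":[0,0,0],"twist":[0,0,0]}]' >/dev/null; python3 f.py; python3 -m crank '[{"gripper":0,"travel":[-4,0,0],"twist":[0,0,0]},{"gripper":0,"travel":[-4,0,0],"twist":[0,0,0]},{"gripper":0,"travel":[-3,0,0],"twist":[0,0,0]}]'>/dev/null; python3 f.py;  python3 -m crank '[{"gripper":0,"travel":[0,0,0],"twist":[0,0,0]}]' >/dev/null; python3 f.py
```

```text
t 10.10 holder x,y 1.0 149.94 z 65.6 F 2.2 1.3 2.1 rot [-179.98   -0.19  102.49]
t 10.47 holder x,y 0.64 138.8 z 65.54 F 0.1 4.2 3.6 rot [-179.94   -0.22  102.49]
t 10.60 holder x,y 0.69 138.59 z 65.59 F 0.0 2.4 2.9 rot [-179.95   -0.18  102.47]
```

```bash
echo 'import sys
if f[:2]@y>float(sys.argv[1] if len(sys.argv)>1 else 99): sys.exit(1)' >> f.py
A(){ python3 f.py 6; }
python3 -m crank '[{"gripper":0,"travel":[-2,0,-0.3],"twist":[0,0,0]},{"gripper":0,"travel":[-2,0,0],"twist":[0,0,0]},{"gripper":0,"travel":[-2,0,0],"twist":[0,0,0]}]'>/dev/null; A && python3 -m crank '[{"gripper":0,"travel":[-2,0,0],"twist":[0,0,0]},{"gripper":0,"travel":[-2,0,0],"twist":[0,0,0]}]'>/dev/null; A && python3 -m crank '[{"gripper":0,"travel":[-2,0,0],"twist":[0,0,0]},{"gripper":0,"travel":[-2,0,0],"twist":[0,0,0]}]'>/dev/null && A && python3 -m crank '[{"gripper":0,"travel":[-2,0,0],"twist":[0,0,0]},{"gripper":0,"travel":[-2,0,0],"twist":[0,0,0]}]'>/dev/null && A && python3 -m crank '[{"gripper":0,"travel":[-2,0,0],"twist":[0,0,0]},{"gripper":0,"travel":[-2,0,0],"twist":[0,0,0]}]'>/dev/null && A
```

```text
t 10.97 holder x,y 0.64 132.72 z 65.59 F 0.6 1.7 -0.2 rot [-179.93   -0.19  102.49]
t 11.22 holder x,y 0.65 128.97 z 65.62 F 1.0 4.2 -0.8 rot [-179.94   -0.22  102.5 ]
t 11.47 holder x,y 0.65 124.83 z 65.65 F 0.9 3.5 -2.4 rot [-179.94   -0.2   102.49]
t 11.72 holder x,y 0.65 120.73 z 65.68 F 0.9 1.8 -2.3 rot [-179.94   -0.19  102.49]
t 11.97 holder x,y 0.65 116.75 z 65.7 F 0.6 1.7 -1.7 rot [-179.94   -0.19  102.49]
```

```bash
A(){ python3 f.py 3.6; }
S='-'; 
python3 -m crank '[{"gripper":0,"travel":[-2,0,0.2],"twist":[0,0,0]},{"gripper":0,"travel":[-2,0,0],"twist":[0,0,0]}]'>/dev/null; A && python3 -m crank '[{"gripper":0,"travel":[-2,0,0],"twist":[0,0,0]},{"gripper":0,"travel":[-1.5,0,0],"twist":[0,0,0]}]'>/dev/null && A && python3 -m crank '[{"gripper":0,"travel":[-2,0,0],"twist":[0,0,0]},{"gripper":0,"travel":[-1.5,0,0],"twist":[0,0,0]}]'>/dev/null && A && python3 -m crank '[{"gripper":0,"travel":[-2,0,0],"twist":[0,0,0]},{"gripper":0,"travel":[-1.5,0,0],"twist":[0,0,0]}]'>/dev/null && A && python3 -m crank '[{"gripper":0,"travel":[-2,0,0],"twist":[0,0,0]},{"gripper":0,"travel":[-1.5,0,0],"twist":[0,0,0]}]'>/dev/null && A && python3 -m crank '[{"gripper":0,"travel":[-2,0,0],"twist":[0,0,0]},{"gripper":0,"travel":[-1.5,0,0],"twist":[0,0,0]}]'>/dev/null && A
```

```text
t 12.22 holder x,y 0.69 112.8 z 65.61 F -0.1 1.9 -1.7 rot [-179.95   -0.19  102.49]
t 12.47 holder x,y 0.72 109.33 z 65.64 F -0.2 2.5 -1.0 rot [-179.96   -0.2   102.49]
t 12.72 holder x,y 0.74 105.85 z 65.6 F -0.2 3.0 -0.9 rot [-179.96   -0.2   102.49]
t 12.97 holder x,y 0.78 102.33 z 65.62 F -1.1 3.5 -0.9 rot [-179.96   -0.2   102.49]
t 13.22 holder x,y 0.78 98.84 z 65.63 F 0.3 4.0 0.9 rot [-179.97   -0.2   102.49]
```

```bash
A(){ python3 f.py 5; }
python3 -m crank '[{"gripper":0,"travel":[-1,0,-0.2],"twist":[0,0,0]},{"gripper":0,"travel":[-1,0,0],"twist":[0,0,0]}]'>/dev/null; A && python3 -m crank '[{"gripper":0,"travel":[-1,0,0],"twist":[0,0,0]},{"gripper":0,"travel":[-1,0,0],"twist":[0,0,0]}]'>/dev/null && A && python3 -m crank '[{"gripper":0,"travel":[-1,0,0],"twist":[0,0,0]},{"gripper":0,"travel":[-1,0,0],"twist":[0,0,0]}]'>/dev/null && A && python3 -m crank '[{"gripper":0,"travel":[-1,0,0],"twist":[0,0,0]},{"gripper":0,"travel":[-1,0,0],"twist":[0,0,0]}]'>/dev/null && A && python3 -m crank '[{"gripper":0,"travel":[-1,0,0],"twist":[0,0,0]},{"gripper":0,"travel":[-1,0,0],"twist":[0,0,0]}]'>/dev/null && A
```

```text
t 13.47 holder x,y 0.69 96.83 z 65.61 F 0.1 3.4 -1.7 rot [-179.95   -0.19  102.49]
t 13.72 holder x,y 0.7 94.85 z 65.64 F 0.3 3.4 -1.7 rot [-179.95   -0.19  102.49]
t 13.97 holder x,y 0.71 92.85 z 65.68 F 0.4 3.0 -1.7 rot [-179.95   -0.19  102.49]
t 14.22 holder x,y 0.71 91.07 z 65.68 F 0.9 3.7 -2.3 rot [-179.95   -0.23  102.5 ]
t 14.47 holder x,y 0.69 89.58 z 65.66 F 0.2 8.5 -1.2 rot [-179.95   -0.29  102.52]
```

Force rises from 3.5 to 8.5 N at y of about 91 to 89.6 mm, so the palette is home and the pad is giving. I'll hold and read the force.

```bash
python3 -m crank '[{"gripper":0,"travel":[0,0,0],"twist":[0,0,0]},{"gripper":0,"travel":[0,0,0],"twist":[0,0,0]}]'>/dev/null; python3 f.py; python3 -m crank '[{"gripper":0,"travel":[-0.5,0,0],"twist":[0,0,0]},{"gripper":0,"travel":[-0.5,0,0],"twist":[0,0,0]},{"gripper":0,"travel":[0,0,0],"twist":[0,0,0]}]'>/dev/null; python3 f.py
```

```text
t 14.72 holder x,y 0.69 89.58 z 65.69 F 0.2 6.6 -1.5 rot [-179.95   -0.28  102.52]
t 15.10 holder x,y 0.71 88.97 z 65.69 F -0.5 9.1 -0.8 rot [-179.95   -0.33  102.54]
```

```bash
python3 -m crank '[{"gripper":0,"travel":[0,0,1],"twist":[0,0,0]},{"gripper":0,"travel":[0,0,1],"twist":[0,0,0]},{"gripper":0,"travel":[0,0,1],"twist":[0,0,0]},{"gripper":0,"travel":[0,0,1],"twist":[0,0,0]},{"gripper":0,"travel":[0,0,1],"twist":[0,0,0]},{"gripper":0,"travel":[0,0,1],"twist":[0,0,0]},{"gripper":0,"travel":[0,0,0],"twist":[0,0,0]}]'>/dev/null; python3 f.py
```

```text
t 15.97 holder x,y 0.91 88.88 z 61.62 F -6.0 10.4 13.4 rot [179.96  -0.29 102.53]
```

```bash
python3 -m crank '[{"gripper":0,"travel":[0,-0.5,1],"twist":[0,0,0]},{"gripper":0,"travel":[0,0,1],"twist":[0,0,0]},{"gripper":0,"travel":[0,0,0.8],"twist":[0,0,0]},{"gripper":0,"travel":[0,0,0],"twist":[0,0,0]}]'>/dev/null; python3 f.py
```

```text
t 16.48 holder x,y 0.84 88.87 z 59.29 F -4.8 10.7 16.3 rot [179.9   -0.29 102.54]
```

```bash
python3 -m crank '[{"gripper":0,"travel":[0,0,0],"twist":[0,0,0.1]},{"gripper":0,"travel":[0,0,0],"twist":[0,0,0.12]},{"gripper":0,"travel":[0,0,0],"twist":[0,0,0.12]}]'; python3 f.py
```

```text
time: 16.85
ee_pos: [0.5397, -0.0518, 0.0591]
tcp_rot: [-179.9, -0.3, 82.8]
wrist_force: [-9.8, 9.6, 16.0]
opening: 0.0109
grasp_force: 71.5
t 16.85 holder x,y 0.25 88.97 z 59.14 F -7.5 11.5 16.0 rot [-179.93   -0.29   82.83]
```

```bash
python3 -m crank '[{"gripper":0,"travel":[0,0,0],"twist":[0,0,0.13]},{"gripper":0,"travel":[0,0,0],"twist":[0,0,0.13]},{"gripper":0,"travel":[0,0,0],"twist":[0,0,0.13]},{"gripper":0,"travel":[0,0,0],"twist":[0,0,0.13]},{"gripper":0,"travel":[0,0,0],"twist":[0,0,0.13]}]'>/dev/null; python3 f.py;python3 -m crank '[{"gripper":0,"travel":[0,0,0],"twist":[0,0,0.13]},{"gripper":0,"travel":[0,0,0],"twist":[0,0,0.13]},{"gripper":0,"travel":[0,0,0],"twist":[0,0,0.13]},{"gripper":0,"travel":[0,0,0],"twist":[0,0,0.1]},{"gripper":0,"travel":[0,0,0],"twist":[0,0,0]}]'; python3 f.py
```

```text
t 17.48 holder x,y -0.61 89.7 z 58.69 F -9.7 14.8 16.9 rot [-1.7963e+02 -1.5000e-01  4.5590e+01]
time: 18.1
ee_pos: [0.5384, -0.0506, 0.0585]
tcp_rot: [-179.5, 0.1, 17.7]
wrist_force: [-14.6, 14.5, 17.9]
opening: 0.0112
grasp_force: 71.9
t 18.10 holder x,y -0.83 90.47 z 58.51 F -11.1 17.3 17.9 rot [-1.7951e+02  6.0000e-02  1.7700e+01]
```

Turned 1.48 rad. The grip was about 1.6 mm off the knob's axis, so the arm has built up some side load. I'll trim that off, then ease the knob up to clamp while still pressing.

```bash
python3 -m crank '[{"gripper":0,"travel":[-1,-0.6,0],"twist":[0,0,0]},{"gripper":0,"travel":[-1,-0.6,0],"twist":[0,0,0]},{"gripper":0,"travel":[0,0,0],"twist":[0,0,0]}]'>/dev/null; python3 f.py; python3 -m crank '[{"gripper":0,"travel":[0,0,-1],"twist":[0,0,0]},{"gripper":0,"travel":[0,0,-1],"twist":[0,0,0]},{"gripper":0,"travel":[0,0,-1],"twist":[0,0,0]},{"gripper":0,"travel":[0,0,0],"twist":[0,0,0]}]'>/dev/null; python3 f.py
```

```text
t 18.48 holder x,y -1.28 90.72 z 59.29 F -4.1 14.9 16.6 rot [-1.7963e+02 -1.4000e-01  1.7770e+01]
t 18.98 holder x,y -1.35 90.72 z 61.62 F -2.9 14.3 11.2 rot [-1.7962e+02 -1.1000e-01  1.7770e+01]
```

```bash
python3 -m crank '[{"gripper":0,"travel":[0,0,-0.7],"twist":[0,0,0]},{"gripper":0,"travel":[0,0,-0.6],"twist":[0,0,0]},{"gripper":0,"travel":[0,0,0],"twist":[0,0,0]}]'>/dev/null; python3 f.py
```

```text
t 19.35 holder x,y -1.5 90.76 z 61.69 F 0.4 12.9 2.4 rot [-1.7959e+02 -5.0000e-02  1.7770e+01]
```

```bash
python3 -m crank '[{"gripper":0,"travel":[0,-0.5,0],"twist":[0,0,0]},{"gripper":0,"travel":[0,-0.5,0],"twist":[0,0,0]},{"gripper":0,"travel":[0,0,0],"twist":[0,0,0]}]'>/dev/null; python3 f.py; python3 -m crank '[{"gripper":20,"travel":[0,0,0],"twist":[0,0,0]},{"gripper":30,"travel":[0,0,0],"twist":[0,0,0]},{"gripper":40,"travel":[0,0,0],"twist":[0,0,0]},{"gripper":40,"travel":[0,0,0],"twist":[0,0,0]},{"gripper":40,"travel":[0,0,0],"twist":[0,0,0]}]'; python3 f.py
```

```text
t 19.73 holder x,y -1.48 90.97 z 61.72 F 1.0 8.9 1.0 rot [-1.7969e+02 -6.0000e-02  1.7750e+01]
time: 20.35
ee_pos: [0.5374, -0.0514, 0.0613]
tcp_rot: [-179.8, 0.0, 17.7]
wrist_force: [0.6, -0.4, 0.7]
opening: 0.0398
grasp_force: 0.0
t 20.35 holder x,y -1.96 89.86 z 61.26 F 0.5 -0.5 0.7 rot [-1.7981e+02  2.0000e-02  1.7690e+01]
```

```bash
python3 -m crank '[{"gripper":40,"travel":[0,0,-10],"twist":[0,0,0]},{"gripper":40,"travel":[0,0,-30],"twist":[0,0,0]},{"gripper":40,"travel":[0,0,-50],"twist":[0,0,0]},{"gripper":40,"travel":[0,0,-60],"twist":[0,0,0]},{"gripper":40,"travel":[0,-50,0],"twist":[0,0,0]},{"gripper":40,"travel":[0,-60,0],"twist":[0,0,0]},{"gripper":40,"travel":[0,-60,0],"twist":[0,0,0]},{"gripper":40,"travel":[0,-60,0],"twist":[0,0,0]},{"gripper":40,"travel":[0,-50,0],"twist":[0,0,0]},{"gripper":40,"travel":[0,0,0],"twist":[0,0,0]}]'
python3 - <<'E'
from h import *
t=bot.camera('top')[:,:,::-1]; s=bot.camera('side')[:,:,::-1]
a=cv2.resize(t[140:240,215:400],(592,320),interpolation=cv2.INTER_CUBIC)
b=cv2.resize(s[190:365,180:370],(304,280),interpolation=cv2.INTER_CUBIC)
cv2.imwrite('pics/end_top.png',t)
im=np.zeros((600,600,3),np.uint8); im[:320,:592]=a; im[320:,:304]=b
c=cv2.resize(s[195:255,205:265],(280,280),interpolation=cv2.INTER_CUBIC); im[320:,310:590]=c
cv2.imwrite('pics/e.png',im)
E
```

```text
time: 21.6
ee_pos: [0.4637, 0.1827, 0.213]
tcp_rot: [-178.3, 0.0, 20.6]
wrist_force: [-0.7, -0.1, -1.0]
opening: 0.0399
grasp_force: 0.0
```

View pics/e.png

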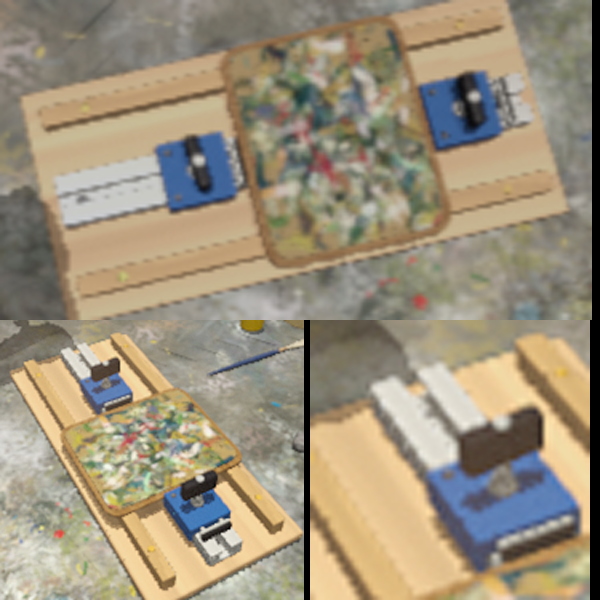

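The top view shows the knob across the rail (locked) and the stop straight on the rail, its pad against the palette. The far foot edge is at about (428,120) in the crop. One numeric check that the far stop has not shifted and the palette is home, then I'll hand in.

```bash
python3 - <<'E'
from h import *
yw=np.radians(12.53); x=np.array([np.cos(yw),np.sin(yw)]); y=np.array([-x[1],x[0]]); c=np.array([.5588,-.1387])
def blue(f):
    h=cv2.cvtColor(cv2.imread(f),cv2.COLOR_BGR2HSV); b=cv2.inRange(h,(100,120,60),(125,255,255))
    n,l,st,ce=cv2.connectedComponentsWithStats(b)
    for i in range(1,n):
        if 200<st[i,4]<900 and 130<ce[i][1]<250 and 140<ce[i][0]<390:
            ys,xs=np.nonzero(l==i); bx=cv2.boxPoints(cv2.minAreaRect(np.stack([xs,ys],1).astype(np.float32)))
            W=np.array([ray('top',p,.057)[:2]-c for p in bx]); print(f,'blue x,y mm',(W.mean(0)@x*1e3).round(1),(W.mean(0)@y*1e3).round(1),'y-range',((W@y)*1e3).round(0))
blue('pics/top0.png'); blue('pics/end_top.png')
s=592/185
for n,q in(('near edge',(245,155)),('far edge',(425,130))): print(n,(((ray('top',(np.array(q)+.5)/np.array([s,3.2])-.5+[215,140],.039)[:2]-c)@y)*1e3).round(1))
E
```

```text
pics/top0.png blue x,y mm -2.5 -140.8 y-range [-112. -173. -169. -109.]
pics/top0.png blue x,y mm -50.6 408.0 y-range [443. 425. 373. 391.]
pics/end_top.png blue x,y mm -2.4 -141.8 y-range [-114. -172. -170. -112.]
pics/end_top.png blue x,y mm -4.0 91.8 y-range [119.  64.  64. 120.]
near edge 45.7
far edge -111.9
```

```bash
python3 -c "
from workcell import bot
print(bot.job_done())"
```

```text
the job is handed in; nothing more can be done
None
```

The job is handed in, with no verdict shown: the blue stop is seated on the rail and locked (knob turned about 1.48 rad), its pad holding the palette home at roughly half travel, but the far stop appears mounted with its pad facing away, so the palette seems to bear on that stop's foot rather than its pad.

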